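# Slide the charging carriage home past its spring catch

## Robot

A 7-joint arm with a two-finger parallel gripper is mounted at the origin on the work surface. World frame = base frame: x ahead of the robot, y to its left, z up, the work surface at z = 0. Lengths are in m, angles in rad, forces in N, time in s.
With the tool pointing down it reaches from about 0.425 to 0.875 m from the base axis. Payload 4.7 kg.
Tool frame: the origin (TCP) lies at the very end of the fingers, on their centre line; the grasp point (between the pads) lies 19 mm behind it; z points along the fingers, y is the line along which they close (so a half turn about z gives the same grasp; the last joint's range is limited). The gripper opens to 85 mm and grips with 20 to 120 N. Pads are 22 mm wide; open, the fingers measure 114 mm over their backs; the gripper's body (76 mm by 85 mm) begins 54 mm behind the grasp point. The pads swing forward as they close: fully open they stand 13 mm farther back than shut.
Start: joints at [1.298, 0.321, -0.07, 1.45, 0.023, 1.371, -0.057], TCP at [0.184, -0.623, 0.211] pointing down, gripper open.
Joint ranges: [-2.86, 2.86], [-0.3, 2.09], [-1.38, 1.24], [0.06, 2.45], [-1.56, 4.7], [0.09, 2.05], [-2.69, 2.69]. Speed limits (rad/s): [2.57, 2.57, 3.14, 3.14, 3.14, 3.14, 3.14].

## Interface

Orientations are given as a rotation vector (axis times angle).
In Python, from rig import get_obs, grab_frame, camera_info, sign_off gives the robot as it stands.
- The arm moves only by the tool servo_tool, never from a script. Its argument "motion" is a list of rows, each a list of 7 numbers: the turn, a rotation vector about the world's x, y, z each as a share of pi/2 rad, from -1 to 1, then the shift along the world's x, y, z each as a share of 0.4 m, from -1 to 1, then the opening, from -1 (shut) to 1 (fully open). In form: [[rx, ry, rz, dx, dy, dz, claw], ...]. A call has 1 to 5 rows; each row is the pose to reach, as a shift and turn from the pose commanded when the call began; what a row does not reach only later rows make up. A row lasts 1/10 s, in which the tool goes at most 50 mm and 8.59 degrees, less where a joint would pass 70% of its speed; a pose out of reach is approached as far as the arm can. A call with a number of a shift or a turn outside -1 to 1 is refused whole. A call with a gripper value outside its range is refused whole. The fingers move at their own pace and stop on an object; "force" is the grip in N (left out, the last holds). Time passes only in rows, so rows that repeat a pose let the fingers close. It gives the time, the measured TCP pose, the force, the opening and the grip force at its end, in the units of the state.
- get_obs(): the state, without advancing time (a new reading comes with each control period).
- grab_frame(name): name is "side" or "top"; returns (picture, depth): 384x512x3 uint8, red, green, blue; 384x512 float32, m along the optical axis (not along the pixel's ray), 0 where there is no reading.
- camera_info(name): a dict with "K" (3x3 intrinsics, pixels), "camera_from_world" (4x4, takes a point from world to camera coordinates). Camera axes: x right, y down, z forward; pixel columns grow to the right and rows downward; lengths in m; the calibration is good to about 2 mm. A picture is of the moment at which its call begins. camera_info takes no time and is no camera call.
- sign_off(): hands the job in; it is judged then, once.
The state is a dict: "t": time; "q": joint angles; "joint_velocities": joint speeds; "joint_torque": joint torques, N m; "ee_pos": TCP position; "eef_rot": TCP orientation; "wrist_force": force on the tool from outside, world axes, zero at the start; "ft_torque": the same for the moment, N m; "finger_gap": opening from 0.0 (shut) to 1.0 (fully open); "grip_force": force on a finger pad.
Only numpy, scipy, OpenCV 4.12 (cv2) and the standard library are available. Lean on these libraries where they do the work, as an engineer would, in place of code of your own. Each camera call takes 0.05 s, during which the arm holds its last target. There are 200 camera calls.

## Task

The hearing aids are to be charged: with the fingertips press the cradle's spring catch bar down and, keeping it down, push the carriage by its upright tab past the catch's lug until it is fully home at the charger head. Then let go so that the catch springs up behind the tab. Leave all the other things on the counter where they stand.

Things in the scene. Friction and masses are not known exactly. Their poses are not given: they have to be found in the camera images.
- cradle: Charging cradle, fixed. Origin on the counter, z up. Base x -62..72, y -115..115 mm, 12 high. The carriage slides along the cradle's +y to the charger head, a fixed block at y 37..110 mm (x -50..66, 58 high). Spring catch bar along the +x side (x 8..64 mm), carriage body beside it (x -50..3 mm, 36 high, with the aids 50 high).
- carriage (a joint): Carriage position, m, along the cradle's +y: 0 = fully out, 0.050 = fully home (its tab then 1 mm from the charger head). Starts at 0 to 0.010. With the catch up, its lug stops the tab at about 0.012; the tab is wholly past the lug from 0.032 on. Friction about 1.2 N; it stays where left.
- tab_back (a point): Middle of the rear (-y) face of the carriage's upright push tab, over the middle of the bar's pressing lane; moves with the carriage; at carriage 0 it is at (29, -25, 45.5) mm in the cradle frame. The tab is a plate 59 mm wide (cradle x 5..64), 10 mm thick (y), 35 to 56 mm above the counter, reaching out over the bar.
- catch (a joint): How far the spring catch bar is pressed down, m: 0 = up, 0.012 = bottomed. At 0.007 its lug's top is level with the tab's underside: press 0.009 or more to let the tab pass over. The spring takes 2 N to start, 5 N at the bottom, and lifts the bar again when let go.
- bar_top (a point): Point on the bar's upper face, middle of its pressing lane, cradle frame (29, -60, 32) mm with the bar up; moves with the bar. The bar is a flat plate, cradle x 8..64, y -100..34 mm, its face 32 mm above the counter when up, 20 when bottomed. The pressing lane (x 8..51 mm) is flat and clear along its whole length.
- lug_top (a point): Middle of the top of the stop lug, which stands 10 mm up from the bar's outer edge and moves with it: 12 (x) x 10 (y) mm, at cradle x 52..64, y -3..7 mm, top 42 mm above the counter when the bar is up.
- egg_cup: Bystander, loose: empty white ceramic egg cup, 50 mm across, 58 mm high; origin at the centre of its underside.
- aid_stand: Bystander, loose: wooden stand: round foot 72 mm across, thin post, crossbar on top at 92 mm; origin at the centre of its underside.
- wax_guards: Bystander, loose: flat black plastic wax-guard dispenser 28 x 64 x 17 mm, lying flat; origin at the centre of its underside.
- drawer_box: Bystander, loose: ivory plastic box with a shut sliding drawer, 80 x 110 x 52 mm; origin at the centre of its underside.
- brush: Bystander, loose: small black cleaning brush 10 mm wide, 100 mm long, 12 mm high, lying flat; origin at the centre of its underside.
- drying_jar: Bystander, loose: closed jar 56 mm across, 75 mm high; origin at the centre of its underside.

How it is judged:
On the way, in this order (a step that is already met when the one before it is completed fails the run):
1. the fingers press the catch bar at least 7.5 mm down while the tab is still in front of the lug (value of joint catch above 0.0075 m and value of joint carriage below 0.016 m and contact force between the fingers and catch above 0.3 N), for 0.1 s.
2. the fingers still hold the bar down as the tab goes over the lug (value of joint catch above 0.006 m and value of joint carriage above 0.022 m and contact force between the fingers and catch above 0.3 N), for 0.02 s.
At the end, for the whole second after the job is handed in: The carriage is at rest within 4 mm of fully home, the catch bar is up again (within 1.5 mm) behind the tab, every bystander is within 20 mm of where it stood, and the robot touches nothing (value of joint carriage above 0.046 m and value of joint catch below 0.0015 m and velocity of joint carriage between -0.005 and 0.005 m/s and distance of each of egg_cup, aid_stand, wax_guards, drawer_box, brush, drying_jar from where it was at the start of the episode below 0.02 m).
It fails at once if a bystander is pushed 20 mm, lifted or carried off (distance of any of egg_cup, aid_stand, wax_guards, drawer_box, brush, drying_jar from where it was at the start of the episode above 0.02 m).
It fails at once if a bystander is tipped over (angle between any of egg_cup, aid_stand, wax_guards, drawer_box, brush, drying_jar's own z axis and vertical above 0.5 rad).
It also fails if it takes over 35 s, if anything falls off the work surface, if the arm or the gripper's body presses on something with over 40 N, if the wrist force passes 120 N, or if a joint passes its speed limit or range.

## Working session

There is one attempt and no reset: what is moved stays moved. The work goes in short steps, Python scripts to look and compute and a tool call to move; the robot and the scene stay as the last step left them, time stands still between calls to the robot, and variables do not carry over. Pictures are saved under pics/ and viewed, at most 10 in all, crops included, and the job is handed in when it is done.

Besides the shell and the picture viewer there is one more tool, called after "Emit:" by a JSON object that holds its "op" and its "data", one argument or row to a line. servo_tool: Moves the arm, as the interface text tells. Shift numbers are shares of 0.4 m and turn numbers shares of pi/2 rad, none past 1 either way. Its arguments: {"type":"object","properties":{"motion":{"type":"array"},"force":{"type":"number"}},"required":["motion"]}

```bash
mkdir -p pics
cat > h.py <<'E'
import numpy as np, cv2
from rig import get_obs, grab_frame, camera_info, sign_off
def cloud(name,d):
    c=camera_info(name);K=c["K"];T=np.linalg.inv(c["camera_from_world"])
    v,u=np.mgrid[:d.shape[0],:d.shape[1]]
    p=np.stack([(u-K[0,2])/K[0,0]*d,(v-K[1,2])/K[1,1]*d,d],-1)
    return p@T[:3,:3].T+T[:3,3]
def proj(name,P):
    c=camera_info(name);T=c["camera_from_world"];p=np.atleast_2d(P)@T[:3,:3].T+T[:3,3]
    q=p@np.array(c["K"]).T
    return q[:,:2]/q[:,2:]
E
python3 - <<'E'
from h import *
o=get_obs();print({k:np.round(v,3) for k,v in o.items()})
for n in("top","side"):
    i,d=grab_frame(n);np.save(n+".npy",d);cv2.imwrite(f"pics/{n}0.png",cv2.resize(i[...,::-1],(768,576)))
    cv2.imwrite(n+"_raw.png",i[...,::-1])
    T=np.linalg.inv(camera_info(n)["camera_from_world"]);print(n,T.round(3))
E
```

```text
{'t': np.float64(0.0), 'q': array([ 1.298,  0.322, -0.07 ,  1.452,  0.023,  1.371, -0.057]), 'joint_velocities': array([-0.001,  0.001, -0.002,  0.001,  0.001, -0.001,  0.001]), 'joint_torque': array([-0.0000e+00, -4.9358e+01, -3.8200e-01, -3.1433e+01,  1.3000e-02,
        1.1000e-02, -0.0000e+00]), 'ee_pos': array([ 0.184, -0.623,  0.21 ]), 'eef_rot': array([-3.107e+00, -4.490e-01,  1.000e-03]), 'wrist_force': array([-0.159,  0.545,  0.397]), 'ft_torque': array([ 0.028, -0.026, -0.03 ]), 'grip_force': np.float64(0.0), 'finger_gap': np.float64(1.0)}
top [[-0.023 -0.997  0.079  0.504]
 [-1.     0.022 -0.016  0.067]
 [ 0.015 -0.079 -0.997  1.2  ]
 [ 0.     0.     0.     1.   ]]
side [[ 0.977 -0.094  0.192  0.41 ]
 [-0.212 -0.528  0.822 -0.67 ]
 [ 0.025 -0.844 -0.536  0.546]
 [ 0.     0.     0.     1.   ]]
```

View pics/top0.png

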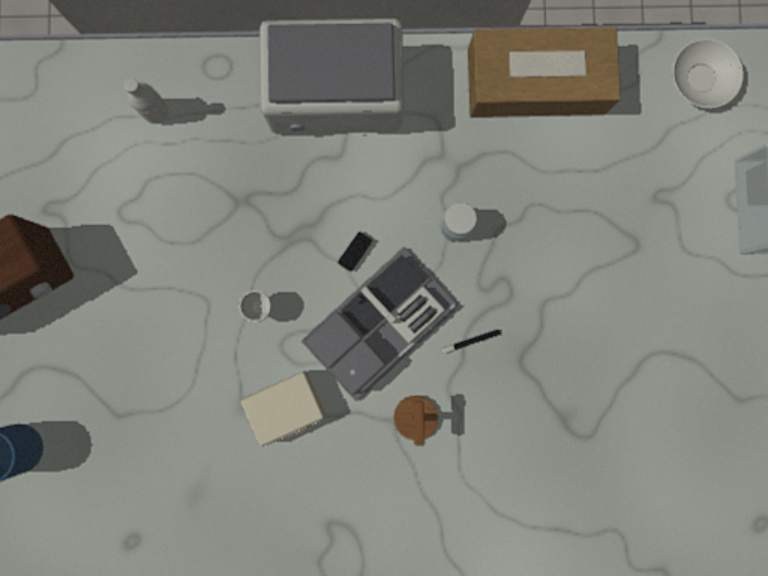

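View pics/side0.png

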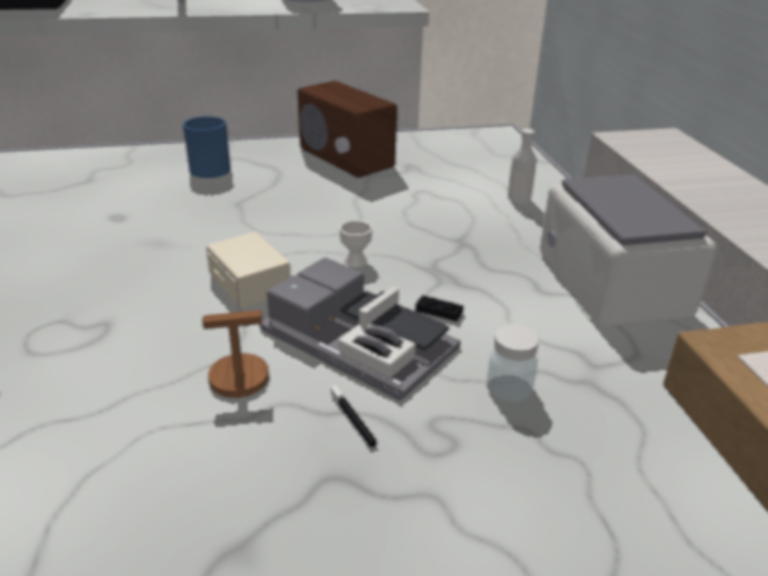

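The top view shows the cradle centred near (383,323). The charger head is at its lower left (345,360), the white tab near (380,300), the bar on its upper side and the drawer box next to the head. I'll fit the pose from depth.

Run:
```python
from h import *
d=np.load("top.npy");P=cloud("top",d);z=P[...,2]
print("table z",np.median(z[100:300,100:300]), (d==0).sum())
m=((z>0.006)&(z<.1)).astype(np.uint8);n,L,s,c=cv2.connectedComponentsWithStats(m,connectivity=4)
for k in range(1,n):
    if s[k,4]<40: continue
    p=P[L==k];r=cv2.minAreaRect((p[:,:2]*1000).astype(np.float32))
    print(k,s[k],np.round(r[0]),np.round(r[1]),round(r[2],1),"zmax",p[:,2].max().round(3))
k=L[int(365/1.5),int(360/1.5)];p=P[L==k]
for lo,hi in((.054,.062),(.045,.062)):
    q=p[(p[:,2]>lo)&(p[:,2]<hi)];print(len(q),cv2.minAreaRect((q[:,:2]*1000).astype(np.float32)))
im=cv2.imread("top_raw.png")[150:275,190:320];cv2.imwrite("pics/topc.png",cv2.resize(im,None,fx=5,fy=4.8*5/4.8,interpolation=cv2.INTER_CUBIC)[:600])
```

```text
table z 0.0010719057249756192 844
4 [ 312   18  102   61 5757] [ 956. -220.] [156. 232.] 0.0 zmax 0.088
60 [ 448   26   48   46 1446] [ 941. -501.] [118. 118.] 86.2 zmax 0.036
186 [ 85  55  28  28 424] [906. 425.] [63. 44.] 43.8 zmax 0.1
277 [177  76  92  15 979] [859. 123.] [224.  22.] 88.1 zmax 0.1
360 [ 491   96   21   74 1308] [ 717. -550.] [164.  37.] 11.4 zmax 0.1
520 [293 136  25  27 496] [694. -74.] [53. 52.] 6.0 zmax 0.08
555 [   0  146   50   67 1035] [618. 597.] [ 78. 164.] 64.4 zmax 0.1
583 [225 155  23  26 297] [658.  93.] [30. 64.] 54.5 zmax 0.022
606 [ 201  165  105  103 5104] [539.  53.] [136. 230.] 41.1 zmax 0.065
659 [160 194  21  21 356] [568. 249.] [48. 47.] 0.2 zmax 0.063
714 [295 220  39  16 155] [505. -94.] [10. 99.] 17.7 zmax 0.018
784 [ 161  248   56   50 1731] [403. 208.] [ 88. 111.] 22.8 zmax 0.06
820 [263 264  29  33 709] [385.  -0.] [68. 69.] 88.1 zmax 0.099
855 [  0 283  29  39 729] [351. 629.] [63. 78.] 83.0 zmax 0.1
1481 ((511.31304931640625, 88.26393127441406), (115.61367797851562, 129.80441284179688), 41.550289154052734)
1720 ((529.0714111328125, 68.09989929199219), (115.79971313476562, 185.24871826171875), 41.557762145996094)
```

View pics/topc.png

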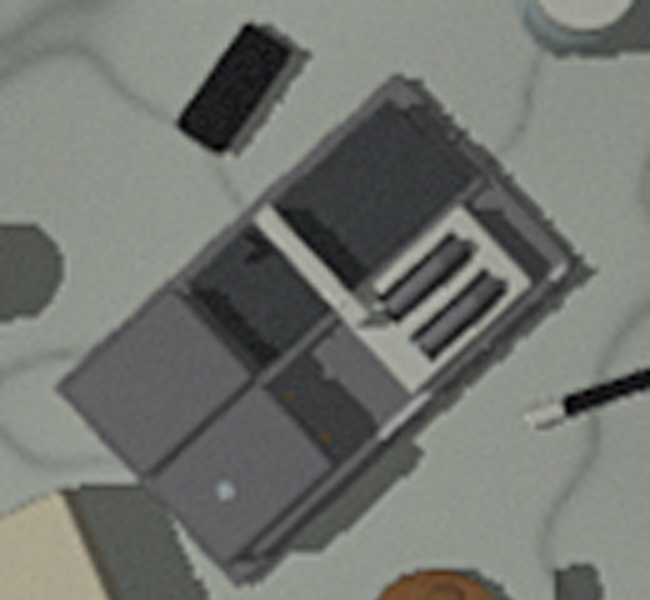

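Cradle origin is about (535, 50) mm with +x at 41.3° yaw, and the carriage is at about 5 mm. The head and tab extents agree with this. I'll approach with the fingers shut and the tool y axis along cradle x (+115° turn).

Emit:
{"op": "servo_tool", "data": {
  "motion": [
    [0, 0, 0.48, 0.33, 0.52, 0, -1],
    [0, 0, 0.48, 0.33, 0.52, 0, -1],
    [0, 0, 0.48, 0.33, 0.52, 0, -1],
    [0, 0, 0.48, 0.33, 0.52, 0, -1],
    [0, 0, 0.48, 0.33, 0.52, 0, -1]
  ]
}}

```text
t: 0.6
ee_pos: [0.3168, -0.413, 0.2109]
eef_rot: [-2.723, -1.566, 0.0]
wrist_force: [0.0, -0.9, 0.9]
finger_gap: 0.143
grip_force: 0.0
```

Emit:
{"op": "servo_tool", "data": {
  "motion": [
    [0, 0, 0.48, 0.33, 0.52, 0, -1],
    [0, 0, 0.48, 0.33, 0.52, 0, -1],
    [0, 0, 0.48, 0.33, 0.52, 0, -1],
    [0, 0, 0.48, 0.33, 0.52, 0, -1],
    [0, 0, 0.48, 0.33, 0.52, 0, -1]
  ]
}}

```text
t: 1.1
ee_pos: [0.4485, -0.2051, 0.2111]
eef_rot: [1.961, 2.454, -0.0]
wrist_force: [0.8, -0.9, -0.3]
finger_gap: -0.001
grip_force: 0.0
```

Emit:
{"op": "servo_tool", "data": {
  "motion": [
    [0, 0, 0.32, 0.32, 0.5, 0, -1],
    [0, 0, 0.32, 0.32, 0.5, 0, -1],
    [0, 0, 0.32, 0.32, 0.5, 0, -1],
    [0, 0, 0.32, 0.32, 0.5, 0, -1],
    [0, 0, 0.32, 0.32, 0.5, 0, -1]
  ]
}}

```text
t: 1.6
ee_pos: [0.5767, -0.004, 0.2111]
eef_rot: [-1.293, -2.863, -0.002]
wrist_force: [-0.0, 0.4, 0.2]
finger_gap: -0.001
grip_force: 0.0
```

Emit:
{"op": "servo_tool", "data": {
  "motion": [
    [0, 0, 0, 0.05, 0.07, -0.1, -1],
    [0, 0, 0, 0.05, 0.07, -0.22, -1],
    [0, 0, 0, 0.05, 0.07, -0.34, -1],
    [0, 0, 0, 0.05, 0.07, -0.41, -1],
    [0, 0, 0, 0.05, 0.07, -0.41, -1]
  ]
}}

```text
t: 2.1
ee_pos: [0.5915, 0.0202, 0.0421]
eef_rot: [-1.294, -2.853, 0.006]
wrist_force: [-0.2, -0.3, -0.1]
finger_gap: 0.001
grip_force: 0.0
```

Run:
```python
from h import *
i,d=grab_frame("side");im=i[150:290,150:340,::-1];cv2.imwrite("pics/s1.png",cv2.resize(im,None,fx=4,fy=4,interpolation=cv2.INTER_CUBIC))
print(get_obs()["ee_pos"])
```

```text
[0.59397251 0.02048598 0.04529882]
```

View pics/s1.png

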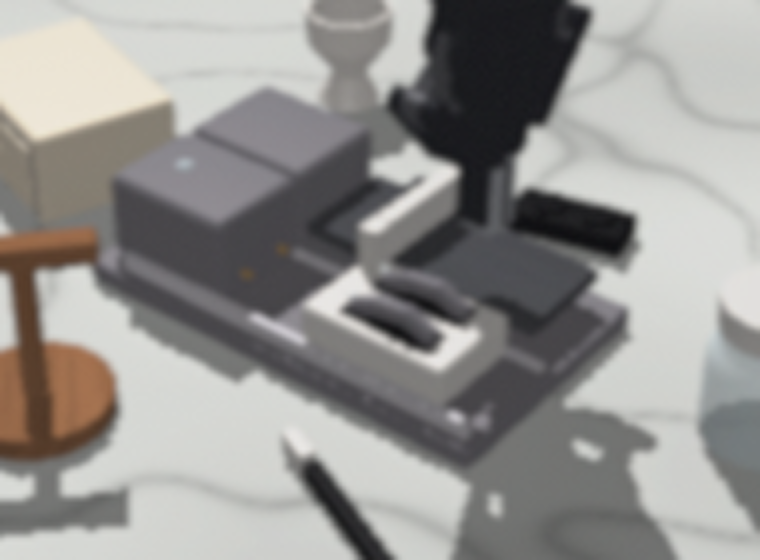

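The fingers come down near (490,225) in the crop, close to the bar's far edge. Before pressing, I'll check that against the model by projecting it.

```bash
cat >> h.py <<'E'
a=np.deg2rad(41.3);R=np.array([[np.cos(a),-np.sin(a),0],[np.sin(a),np.cos(a),0],[0,0,1]]);O=np.array([.5352,.0497,0])
w=lambda p:R@(np.array(p)/1000)+O
cr=lambda P:R.T@(np.array(P)-O)*1000
E
python3 - <<'E'
from h import *
o=get_obs();print(cr(o["ee_pos"]),o["eef_rot"])
f=lambda P:((proj("side",P)-[150,150])*4).round()[0]
for n,p in dict(b1=(64,-100,32),b2=(8,-100,32),b3=(64,34,32),tabo=(64,-20,56),tabi=(5,-20,56),base=(-62,-115,12)).items():print(n,f(w(p)))
print("tcp",f(o["ee_pos"]))
i,d=grab_frame("side");im=np.ascontiguousarray(i[150:290,150:340,::-1]);P=cloud("side",d)
q=P[150:290,150:340].reshape(-1,3);c=(q-O)@R*1000
k=(im.reshape(-1,3).max(1)<60)&(c[:,2]>42)&(c[:,2]<75)&(abs(c[:,1]+60)<40)&(abs(c[:,0]-30)<45)
print(k.sum(),c[k].min(0),c[k].max(0),np.median(c[k],0))
for lo in(40,45,50,55,60,65,70):
  kk=(c[:,2]>lo)&(c[:,2]<lo+5)&(c[:,1]<-32)&(c[:,0]>5)&(c[:,0]<90)&(c[:,1]>-110)
  if kk.any():print(lo,kk.sum(),c[kk].min(0).round(),c[kk].max(0).round())
E
```

```text
[ 24.87237772 -60.73739445  45.29881619] [-1.29616861e+00 -2.85676801e+00  2.14410035e-03]
b1 [598. 268.]
b2 [532. 324.]
b3 [376. 172.]
tabo [463. 168.]
tabi [389. 221.]
base [467. 453.]
tcp [484. 252.]
6 [ 13.09832645 -71.05390847  68.50330661] [ 27.72114506 -55.65117304  74.75343959] [ 14.81003953 -64.2929519   73.58844951]
60 1 [ 21. -58.  64.] [ 21. -58.  64.]
65 14 [ 18. -71.  66.] [ 32. -52.  69.]
70 20 [ 13. -72.  71.] [ 31. -53.  75.]
```

The model agrees with the image and the fingers are over the lane at cradle (25,-61). Next I press down.

Emit:
{"op": "servo_tool", "data": {
  "motion": [
    [0, 0, 0, 0, 0, -0.02, -1],
    [0, 0, 0, 0, 0, -0.035, -1],
    [0, 0, 0, 0, 0, -0.05, -1],
    [0, 0, 0, 0, 0, -0.065, -1],
    [0, 0, 0, 0, 0, -0.065, -1]
  ]
}}

```text
t: 2.7
ee_pos: [0.5952, 0.0204, 0.0204]
eef_rot: [-1.298, -2.86, 0.001]
wrist_force: [-0.7, -0.3, -1.4]
finger_gap: -0.002
grip_force: 0.0
```

Emit:
{"op": "servo_tool", "data": {
  "motion": [
    [0, 0, 0, 0, 0, 0, -1],
    [0, 0, 0, 0, 0, 0, -1]
  ]
}}

```text
t: 2.9
ee_pos: [0.5961, 0.0206, 0.0215]
eef_rot: [1.298, 2.86, 0.0]
wrist_force: [-0.3, -0.4, 0.3]
finger_gap: 0.001
grip_force: 0.0
```

The tip is at z = 21.5 mm but the wrist force is near zero, where I expected 4–5 N. I'll take a picture to check.

Run:
```python
from h import *
i,d=grab_frame("side");im=i[150:290,150:340,::-1];cv2.imwrite("pics/s2.png",cv2.resize(im,None,fx=4,fy=4,interpolation=cv2.INTER_CUBIC))
o=get_obs();print(cr(o["ee_pos"]),o["wrist_force"],o["ft_torque"])
P=cloud("side",d);P0=cloud("side",np.load("side.npy"))
c=(P-O)@R*1000;c0=(P0-O)@R*1000
k=(abs(c0[...,0]-36)<22)&(abs(c0[...,1]+70)<28)&(abs(c0[...,2]-32)<5)
print(k.sum(),np.median(c0[k],0),np.median(c[k],0), np.percentile(c[k][:,2],[5,25,75,95]))
```

```text
[ 26.54995839 -62.06151549  21.53326871] [ 0.45820652  0.06526448 -0.01051577] [-0.00181763  0.03248465 -0.03434743]
406 [ 35.50054698 -70.35626151  32.25325597] [ 28.20420755 -72.51169623  32.47106762] [30.8846735  31.77415046 33.67617804 57.57734848]
```

View pics/s2.png

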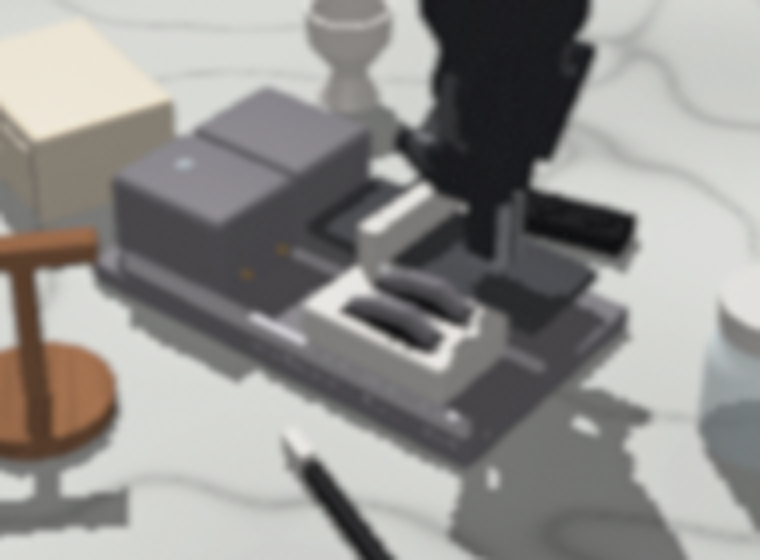

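The bar is still up at z≈32, and the fingertips at (505,265) are just touching it. So the real tips sit about 10 mm above the nominal TCP. I'll go lower, watching the force.

Emit:
{"op": "servo_tool", "data": {
  "motion": [
    [0, 0, 0, 0, 0, -0.005, -1],
    [0, 0, 0, 0, 0, -0.01, -1],
    [0, 0, 0, 0, 0, -0.01, -1],
    [0, 0, 0, 0, 0, -0.01, -1]
  ]
}}

```text
t: 3.35
ee_pos: [0.5957, 0.0205, 0.0171]
eef_rot: [-1.298, -2.861, 0.0]
wrist_force: [0.4, 0.2, -1.0]
finger_gap: -0.002
grip_force: 0.0
```

Emit:
{"op": "servo_tool", "data": {
  "motion": [
    [0, 0, 0, 0, 0, -0.005, -1],
    [0, 0, 0, 0, 0, -0.01, -1],
    [0, 0, 0, 0, 0, -0.01, -1],
    [0, 0, 0, 0, 0, -0.01, -1]
  ]
}}

```text
t: 3.75
ee_pos: [0.5958, 0.0206, 0.0131]
eef_rot: [-1.298, -2.861, -0.0]
wrist_force: [-1.6, -0.2, 0.6]
finger_gap: -0.0
grip_force: 0.0
```

Emit:
{"op": "servo_tool", "data": {
  "motion": [
    [0, 0, 0, 0, 0, -0.005, -1],
    [0, 0, 0, 0, 0, -0.01, -1],
    [0, 0, 0, 0, 0, -0.01, -1],
    [0, 0, 0, 0, 0, -0.01, -1]
  ]
}}

```text
t: 4.15
ee_pos: [0.5962, 0.0206, 0.0095]
eef_rot: [1.298, 2.86, 0.0]
wrist_force: [0.9, -0.1, 2.4]
finger_gap: -0.005
grip_force: 1.1
```

Run:
```python
from h import *
i,d=grab_frame("side");im=i[180:260,210:330,::-1];cv2.imwrite("pics/s3.png",cv2.resize(im,None,fx=6,fy=6,interpolation=cv2.INTER_CUBIC))
o=get_obs();print(cr(o["ee_pos"]),o["wrist_force"],o["ft_torque"],((proj("side",o["ee_pos"])-[210,180])*6))
P=cloud("side",d);P0=cloud("side",np.load("side.npy"))
c=(P-O)@R*1000;c0=(P0-O)@R*1000
k=(abs(c0[...,0]-36)<22)&(abs(c0[...,1]+70)<28)&(abs(c0[...,2]-32)<5)
print(np.percentile(c[k][:,2],[5,25,50,75,95]))
```

```text
[ 26.57877212 -62.11768884   9.53699156] [0.86939906 0.33504768 2.05560057] [-0.04805816 -0.1057158   0.03519559] [[368.58616216 289.92600435]]
[28.44470891 29.40030636 30.39968351 42.69034558 58.2664602 ]
```

View pics/s3.png

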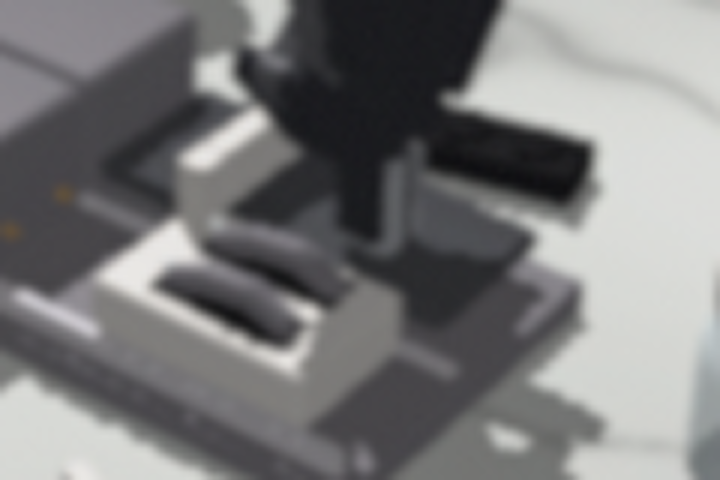

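The bar is now pressed about 2.5 mm at TCP z = 9.5 mm, so the real tip is about 20 mm above the nominal TCP. I'll press about 8 mm more.

Emit:
{"op": "servo_tool", "data": {
  "motion": [
    [0, 0, 0, 0, 0, -0.007, -1],
    [0, 0, 0, 0, 0, -0.014, -1],
    [0, 0, 0, 0, 0, -0.021, -1],
    [0, 0, 0, 0, 0, -0.021, -1],
    [0, 0, 0, 0, 0, -0.021, -1]
  ]
}}

```text
t: 4.7
ee_pos: [0.5962, 0.0205, 0.0011]
eef_rot: [1.298, 2.86, 0.001]
wrist_force: [-0.2, -0.5, 3.6]
finger_gap: 0.004
grip_force: 2.1
```

```bash
cat > chk.py <<'E'
from h import *
i,d=grab_frame("side");o=get_obs();print(cr(o["ee_pos"]),o["wrist_force"])
P=cloud("side",d);P0=cloud("side",np.load("side.npy"))
c=(P-O)@R*1000;c0=(P0-O)@R*1000
k=(abs(c0[...,0]-36)<22)&(abs(c0[...,1]+75)<23)&(abs(c0[...,2]-32)<5)
print("bar z",np.percentile(c[k][:,2],[5,25,50,75]).round(1))
i,d=grab_frame("top");c=(cloud("top",d)-O)@R*1000
k=(abs(c[...,2]-36)<4)&(abs(c[...,0]+24)<15)&(c[...,1]<30)&(c[...,1]>-110)
t=(c[...,2]>50)&(c[...,2]<61)&(i.min(-1)>120)&(c[...,0]>0)&(c[...,0]<68)&(c[...,1]<36)
print("carriage body y",np.percentile(c[k][:,1],[1,99]).round(1),"tab y",t.sum(),np.percentile(c[t][:,1],[2,98]).round(1) if t.any() else "")
E
python3 chk.py
```

```text
[ 26.61753664 -62.18343206   1.08646631] [-0.18694504 -1.37436904  4.12047624]
bar z [ 0.  20.5 22.1 37. ]
carriage body y [-16.1 -10.6] tab y 115 [-181.8  -10.4]
```

The bar is pressed about 10.5 mm and the force is 4 N. Next I push along cradle +y.

Emit:
{"op": "servo_tool", "data": {
  "motion": [
    [0, 0, 0, -0.012, 0.014, -0.001, -1],
    [0, 0, 0, -0.025, 0.028, -0.002, -1],
    [0, 0, 0, -0.037, 0.042, -0.002, -1],
    [0, 0, 0, -0.05, 0.056, -0.002, -1],
    [0, 0, 0, -0.05, 0.056, -0.002, -1]
  ]
}}

```text
t: 5.3
ee_pos: [0.5745, 0.0445, 0.0001]
eef_rot: [-1.295, -2.861, 0.0]
wrist_force: [-0.2, 1.4, 4.9]
finger_gap: 0.0
grip_force: 2.3
```

```bash
python3 chk.py
python3 - <<'E'
from h import *
i,d=grab_frame("side");im=i[160:280,190:340,::-1];cv2.imwrite("pics/s4.png",cv2.resize(im,None,fx=5,fy=5,interpolation=cv2.INTER_CUBIC))
E
```

```text
[ 2.60682903e+01 -2.99261736e+01 -2.82782910e-02] [-1.66705029  0.9254367   6.02905538]
bar z [-0.4 18.4 19.9 20.8]Traceback (most recent call last):
  File "chk.py", line 10, in <module>
    print("carriage body y",np.percentile(c[k][:,1],[1,99]).round(1),"tab y",t.sum(),np.percentile(c[t][:,1],[2,98]).round(1) if t.any() else "")
                            ~~~~~~~~~~~~~^^^^^^^^^^^^^^^^^^
    return _quantile_unchecked(
        a, q, axis, out, overwrite_input, method, keepdims, weights)
    return _ureduce(a,
                    func=_quantile_ureduce_func,
    ...<5 lines>...
                    overwrite_input=overwrite_input,
                    method=method)
    r = func(a, **kwargs)
    result = _quantile(arr,
                       quantiles=q,
    ...<2 lines>...
                       out=out,
                       weights=wgt)
    slices_having_nans = np.isnan(arr[-1, ...])
                                  ~~~^^^^^^^^^
IndexError: index -1 is out of bounds for axis 0 with size 0
```

View pics/s4.png

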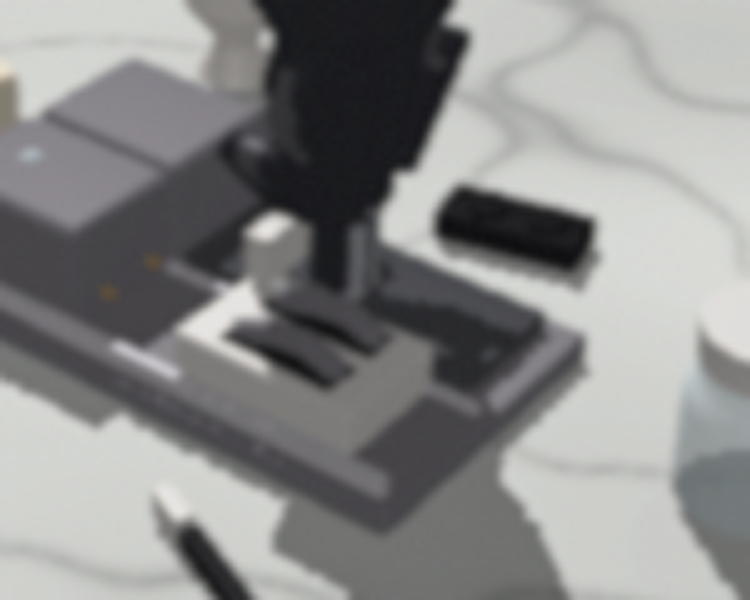

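The bar is bottomed and the fingers, at (345,270), are almost at the tab. I'll continue pushing.

Emit:
{"op": "servo_tool", "data": {
  "motion": [
    [0, 0, 0, -0.01, 0.011, 0, -1],
    [0, 0, 0, -0.02, 0.023, 0, -1],
    [0, 0, 0, -0.03, 0.034, 0, -1],
    [0, 0, 0, -0.04, 0.046, 0, -1],
    [0, 0, 0, -0.05, 0.057, 0, -1]
  ]
}}

```text
t: 5.95
ee_pos: [0.5557, 0.0659, 0.0002]
eef_rot: [1.298, 2.86, -0.0]
wrist_force: [3.0, -3.2, 4.2]
finger_gap: 0.001
grip_force: 3.0
```

Emit:
{"op": "servo_tool", "data": {
  "motion": [
    [0, 0, 0, -0.005, 0.006, 0, -1],
    [0, 0, 0, -0.01, 0.011, 0, -1],
    [0, 0, 0, -0.01, 0.011, 0, -1],
    [0, 0, 0, -0.01, 0.011, 0, -1]
  ]
}}

```text
t: 6.35
ee_pos: [0.5514, 0.0708, -0.0]
eef_rot: [-1.298, -2.86, -0.001]
wrist_force: [1.2, -0.7, 5.3]
finger_gap: 0.002
grip_force: 2.7
```

Run:
```python
from h import *
i,d=grab_frame("side");im=i[150:270,170:320,::-1];cv2.imwrite("pics/s5.png",cv2.resize(im,None,fx=5,fy=5,interpolation=cv2.INTER_CUBIC))
o=get_obs();print(cr(o["ee_pos"]),R.T@o["wrist_force"])
```

```text
[ 2.61101268e+01  5.16614165e+00 -1.66690957e-02] [ 0.78714102 -1.2935416   4.63469648]
```

View pics/s5.png

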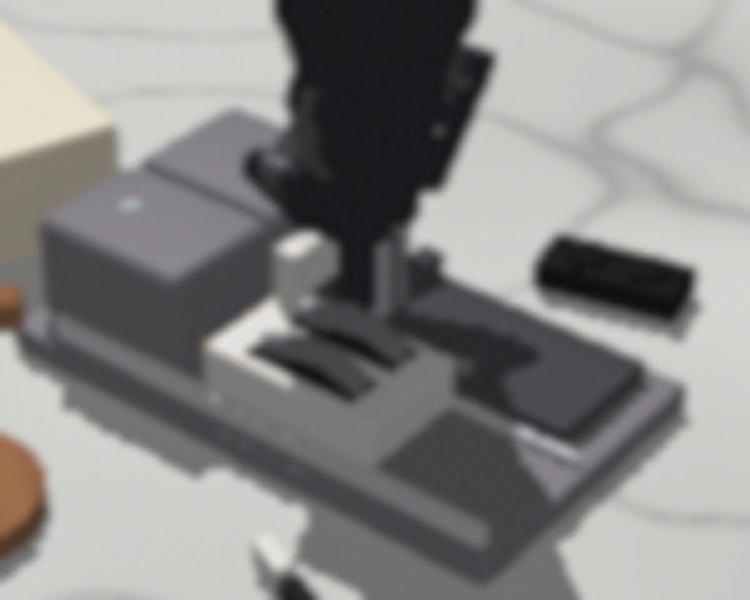

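The tab is past the lug, which shows behind the fingers at (425,265). The carriage is at about 41 mm, so I push the last bit, watching for the force to rise.

Emit:
{"op": "servo_tool", "data": {
  "motion": [
    [0, 0, 0, -0.004, 0.005, 0, -1],
    [0, 0, 0, -0.008, 0.009, 0, -1],
    [0, 0, 0, -0.011, 0.013, 0, -1],
    [0, 0, 0, -0.011, 0.013, 0, -1],
    [0, 0, 0, -0.011, 0.013, 0, -1]
  ]
}}

```text
t: 6.9
ee_pos: [0.5471, 0.0756, 0.0]
eef_rot: [-1.298, -2.86, -0.0]
wrist_force: [1.9, -1.5, 5.4]
finger_gap: 0.002
grip_force: 2.4
```

Emit:
{"op": "servo_tool", "data": {
  "motion": [
    [0, 0, 0, -0.002, 0.002, 0, -1],
    [0, 0, 0, -0.004, 0.005, 0, -1],
    [0, 0, 0, -0.004, 0.005, 0, -1]
  ]
}}

```text
t: 7.2
ee_pos: [0.5457, 0.0773, 0.0]
eef_rot: [-1.298, -2.861, 0.0]
wrist_force: [1.7, -2.3, 4.8]
finger_gap: -0.002
grip_force: 2.7
```

Run:
```python
from h import *
i,d=grab_frame("side");im=i[150:270,170:320,::-1];cv2.imwrite("pics/s6.png",cv2.resize(im,None,fx=5,fy=5,interpolation=cv2.INTER_CUBIC))
o=get_obs();print(cr(o["ee_pos"]),R.T@o["wrist_force"])
```

```text
[2.60589658e+01 1.38489914e+01 1.52532794e-02] [ 0.26779577 -3.67817113  4.24378951]
```

View pics/s6.png

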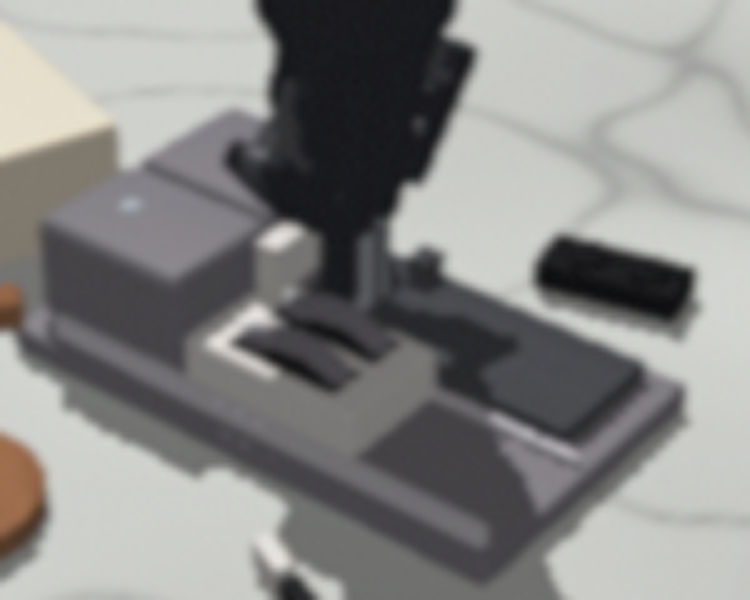

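The carriage front at (190,350) looks level with the head. I'll nudge it further until the force shows it has hit the stop.

Emit:
{"op": "servo_tool", "data": {
  "motion": [
    [0, 0, 0, -0.002, 0.002, 0, -1],
    [0, 0, 0, -0.003, 0.004, 0, -1],
    [0, 0, 0, -0.003, 0.004, 0, -1]
  ]
}}

```text
t: 7.55
ee_pos: [0.5452, 0.0778, 0.0001]
eef_rot: [1.299, 2.859, -0.001]
wrist_force: [3.7, -5.5, 3.8]
finger_gap: -0.002
grip_force: 4.6
```

Emit:
{"op": "servo_tool", "data": {
  "motion": [
    [0, 0, 0, -0.002, 0.002, 0, -1],
    [0, 0, 0, -0.003, 0.004, 0, -1],
    [0, 0, 0, -0.003, 0.004, 0, -1]
  ]
}}

```text
t: 7.85
ee_pos: [0.5452, 0.0778, 0.0001]
eef_rot: [1.299, 2.856, -0.002]
wrist_force: [7.4, -6.5, 1.8]
finger_gap: 0.002
grip_force: 6.6
```

It has stalled at the stop with about 10 N. I'll back off slightly, then lift straight up.

Emit:
{"op": "servo_tool", "data": {
  "motion": [
    [0, 0, 0, 0.008, -0.009, 0, -1],
    [0, 0, 0, 0.014, -0.016, 0, -1],
    [0, 0, 0, 0.014, -0.016, 0.02, -1],
    [0, 0, 0, 0.014, -0.016, 0.06, -1],
    [0, 0, 0, 0.014, -0.016, 0.12, -1]
  ]
}}

```text
t: 8.35
ee_pos: [0.5467, 0.0745, 0.0473]
eef_rot: [-1.295, -2.857, 0.002]
wrist_force: [0.6, 0.3, 0.2]
finger_gap: 0.001
grip_force: 0.0
```

Emit:
{"op": "servo_tool", "data": {
  "motion": [
    [0, 0, 0, 0, 0, 0.1, -1],
    [0, 0, 0, 0, 0, 0.2, -1],
    [0, 0, 0, 0.1, -0.12, 0.3, -1],
    [0, 0, 0, 0.2, -0.25, 0.3, -1],
    [0, 0, 0, 0.2, -0.25, 0.3, -1]
  ]
}}

```text
t: 8.85
ee_pos: [0.6304, -0.0286, 0.17]
eef_rot: [1.3, 2.858, -0.001]
wrist_force: [0.4, -0.1, -0.3]
finger_gap: 0.001
grip_force: 0.0
```

Run:
```python
from h import *
i,d=grab_frame("side");im=i[150:270,170:320,::-1];cv2.imwrite("pics/s7.png",cv2.resize(im,None,fx=5,fy=5,interpolation=cv2.INTER_CUBIC))
c=(cloud("side",d)-O)@R*1000
k=(abs(c[...,0]-30)<18)&(abs(c[...,1]+50)<40)&(c[...,2]>10)&(c[...,2]<60);print("bar z",np.percentile(c[k][:,2],[10,50,90]))
f=lambda p:((proj("side",w(p))-[170,150])*5).round()[0]
print("tab back edge if home",f((64,25,56)),f((5,25,56)),f((5,35,56)),get_obs()["ee_pos"])
```

```text
bar z [12.35984578 32.05963519 33.32826175]
tab back edge if home [388. 172.] [293. 236.] [273. 227.] [ 0.63338593 -0.0357821   0.16948702]
```

View pics/s7.png

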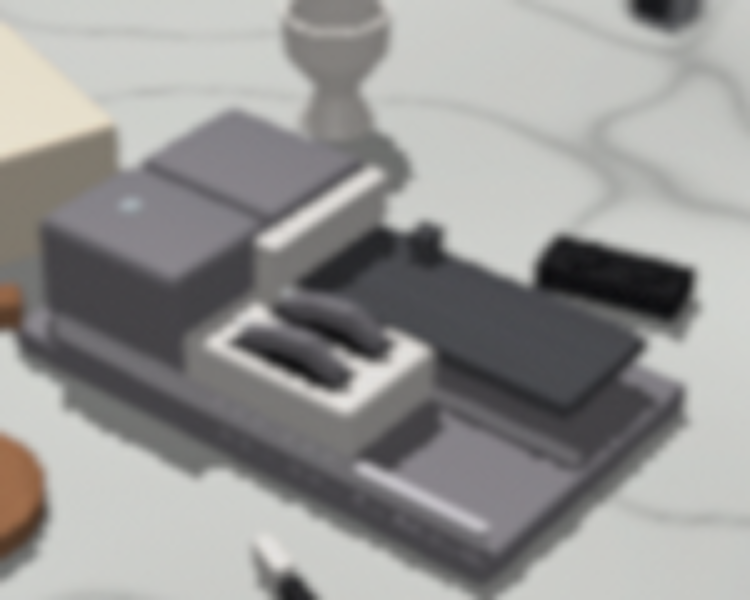

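The tab at (320,215) is against the head. The bar is up at z = 32 mm, with its lug at (425,240) standing behind the tab. The bystanders in view are where they were and the arm is clear.

```bash
python3 -c "
from rig import *
print(sign_off())"
```

```text
the job is handed in; nothing more can be done
None
```

The carriage was pushed fully home with the catch bar held down, the catch has sprung up behind the tab, and the job is handed in; the sign-off returned no verdict.

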